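# Take the bench lamp apart for cleaning

### The job

Take the stacked lamp apart from the top, one piece at a time, and lay out its parts for cleaning: the ball finial upright in the middle of the dish, the collar over the upright pin and down on its wooden base, the drum upright in the middle of the round turntable, and last the square foot in the middle of the cork mat, flat and squared up with it. Set every piece down rather than dropping it, let go of it before you go for the next, and do not push aside or knock over the tin and the jar.

Things in the scene. Friction and masses are not known exactly. Their poses are not given: they have to be found in the camera images.
- foot_mid (a point): Lamp foot, the lowest piece of the stack: a dark steel square block, 66 x 66 mm, 40 mm high, about 0.65 kg, standing on the bench. Point: its centre, 20 mm above its underside; x and y axes square to its sides, z up. The four pieces stand loose on one another, on one axis to within 2 mm: foot, drum, collar, finial, 146 mm high in all; each leaves a ledge of the one below (5 mm or more), so fingers must stay above that ledge.
- drum_mid (a point): Lamp drum, second from the bottom: a plain aluminium cylinder, 54 mm diameter, 40 mm high, about 0.28 kg. Point: its centre, 20 mm above its underside; z up along its axis.
- collar_mid (a point): Lamp collar, third from the bottom: a brass ring, 44 mm outer diameter, 24 mm through hole, 24 mm high, about 0.10 kg. Point: centre of the ring, 12 mm above its underside; z up along its axis.
- finial_mid (a point): Lamp finial, on top of the stack: dark turned wood, 42 mm high, a ball of 32 mm diameter on a round foot of 30 mm diameter and 5 mm thick; the ball is widest 26 mm above the underside. About 0.09 kg. Point: on its axis, 21 mm above its underside; z up along its axis.
- dish_floor (a point): Round white shallow dish, fixed, for the finial: 96 mm outer diameter, flat floor 4 mm above the bench and 86 mm across, rim 4 mm higher than the floor (8 mm above the bench). Point: centre of the floor's surface.
- pin_seat (a point): Pin stand, fixed, for the collar: round light-wood base, 72 mm diameter, 10 mm high, with an upright steel pin in the middle, 8 mm diameter, rising 34 mm above the base's top. Point: on the pin's axis at the base's top surface, where the collar rests.
- turntable_top (a point): Round grey turntable, fixed (it does not turn), for the drum: flat top of 104 mm diameter, 24 mm above the bench, with a thin dark circle of 68 mm diameter drawn round its middle. Point: centre of the top surface.
- mat_top (a point): Square cork mat, fixed, for the foot: 100 x 100 mm, 5 mm thick. Point: centre of its top surface; x and y axes square to its sides.
- tin_mid (a point): Bystander: a low closed green tin with a pale lid, 52 mm diameter, 40 mm high, loose; leave it alone. Point: its centre, 20 mm above the bench.
- jar_mid (a point): Bystander: a closed amber glass jar with a steel cap, 48 mm diameter, 60 mm high, loose; leave it alone. Point: its centre, 30 mm above the bench.

How it is judged (in metres and radians):
On the way, in this order (a step that is already met when the one before it is completed fails the run):
1. the finial stands in the dish, let go (horizontal distance between finial_mid and dish_floor below 0.015 m and z of finial_mid in the frame of dish_floor between 0.016 and 0.026 m and angle between finial_mid's own z axis and vertical below 0.12 rad and contact force between finial and the fingers below 0.1 N and linear speed of finial below 0.03 m/s), for 0.2 s.
2. the collar lies over the pin on its base, let go (horizontal distance between collar_mid and pin_seat below 0.01 m and z of collar_mid in the frame of pin_seat between 0.007 and 0.017 m and angle between collar_mid's own z axis and vertical below 0.12 rad and contact force between collar and the fingers below 0.1 N and linear speed of collar below 0.03 m/s), for 0.2 s.
3. the drum stands on the turntable, let go (horizontal distance between drum_mid and turntable_top below 0.015 m and z of drum_mid in the frame of turntable_top between 0.015 and 0.025 m and angle between drum_mid's own z axis and vertical below 0.12 rad and contact force between drum and the fingers below 0.1 N and linear speed of drum below 0.03 m/s), for 0.2 s.
4. the foot lies squared up on the cork mat, let go (horizontal distance between foot_mid and mat_top below 0.015 m and z of foot_mid in the frame of mat_top between 0.015 and 0.025 m and angle between foot_mid's own z axis and vertical below 0.12 rad and contact force between foot and the fingers below 0.1 N and linear speed of foot below 0.03 m/s and (angle between the x axis of foot_mid and the x axis of mat_top, either way round below 0.2 rad or angle between the x axis of foot_mid and the y axis of mat_top, either way round below 0.2 rad)), for 0.2 s.
At the end, for the whole second after the job is handed in: All four rest let go, still (under 0.03 m/s), tilt under 0.12 rad, within 5 mm of resting height: finial, drum and foot within 15 mm of the centres of dish, turntable and mat, collar within 10 mm of the pin's axis; the foot's sides within 0.2 rad of the mat's (all of step 1 and all of step 2 and all of step 3 and all of step 4); the robot touches nothing.
It fails at once if the tin is pushed aside (over 25 mm) or knocked over (distance of tin_mid from where it was at the start of the episode above 0.025 m or angle between tin_mid's own z axis and vertical above 0.5 rad).
It fails at once if the jar is pushed aside (over 25 mm) or knocked over (distance of jar_mid from where it was at the start of the episode above 0.025 m or angle between jar_mid's own z axis and vertical above 0.5 rad).
It fails at once if a piece of the lamp is dropped (falls untouched at over 0.6 m/s) ((linear speed of finial above 0.6 m/s and contact force between finial and the fingers below 0.02 N) or (linear speed of collar above 0.6 m/s and contact force between collar and the fingers below 0.02 N) or (linear speed of drum above 0.6 m/s and contact force between drum and the fingers below 0.02 N) or (linear speed of foot above 0.6 m/s and contact force between foot and the fingers below 0.02 N)).
It also fails if it takes over 120 s, if anything falls off the work surface, if the arm or the gripper's body presses on something with over 40 N, if the wrist force passes 120 N, or if a joint passes its speed limit or range.

### The arm

A 6-joint arm with a two-finger parallel gripper is mounted at the origin on the work surface. World frame = base frame: x ahead of the robot, y to its left, z up, the work surface at z = 0. Lengths are in m, angles in degrees, forces in N, time in s.
With the tool pointing down it reaches from about 0.325 to 0.775 m from the base axis. Payload 5.5 kg.
Tool frame: the origin (TCP) lies at the centre of the arm's flange, where the gripper is bolted on; the fingertips stand 182 mm ahead of it and the grasp point (between the pads) lies 163 mm ahead of it; z points along the fingers, y is the direction in which the jaws open and shut (so a half turn about z gives the same grasp; the last joint's range is limited). The gripper opens to 88 mm and grips with 3 to 60 N. Pads are 20 mm wide; open, the fingers measure 115 mm over their backs; the gripper's body (75 mm by 178 mm) begins 61 mm behind the grasp point.
Start: joints at [62.183, 5.22, 70.514, -0, 104.267, -3.249], TCP at [0.249, 0.546, 0.405] pointing down, gripper open.
Joint ranges: [-164.24, 164.24], [-49.07, 125.15], [9.68, 141.18], [-86.29, 266.29], [3.28, 154.24], [-151.56, 151.56]. Speed limits (degrees/s): [147.25, 147.25, 172.46, 180, 180, 180].

### API

Orientations are given as [roll, pitch, yaw] about the fixed x, y, z axes, in that order (R = Rz(yaw) Ry(pitch) Rx(roll)).
In Python, from station import r gives the robot as it stands. The module is installed in compiled form; this text tells all that it offers. Calls block until the motion is done:
- r.reach(position, orientation): joint-space move of the TCP to a pose.
- r.servo_line(position, rotation=None, speed=0.15): straight line of the TCP; rotation=None keeps the orientation; speed is the mean speed in m/s.
- r.move_joints(angles): joint-space move.
- r.let_go() and r.grab(squeeze=None): open the fingers fully, or close them until they stop; squeeze is the grip in N (None keeps the last).
- r.wait(seconds).
- r.inverse_kinematics(position, orientation): joint angles nearest the present ones, or None.
- r.sense(): the state.
- r.snapshot(name): name is "scene" or "top" or "wrist"; returns a dict with "frame" (480x640x3 uint8, red, green, blue), "fx", "fy", "cx", "cy" (pixels), "R" (3x3) and "t" (3): a world point X has camera coordinates R X + t. Camera axes: x right, y down, z forward; pixel columns grow to the right and rows downward; lengths in m; the calibration is good to about 2 mm. A picture is of the moment at which its call begins. There is no depth.
A pose or a line that the arm cannot do raises r.IKError and nothing moves.
- r.hand_in(): hands the job in, once; it reports no verdict.
The state is a dict: "clock": time; "joints": joint angles; "joint_vel": joint speeds; "joint_torque": joint torques, N m; "tcp_pos": TCP position; "orientation": TCP orientation; "contact_force": force on the tool from outside, world axes, zero at the start; "torque": the same for the moment, N m; "opening": finger opening in m.
Only numpy, scipy, OpenCV 4.12 (cv2) and the standard library are available. Lean on these libraries where they do the work, as an engineer would, in place of code of your own. Each camera call takes 0.05 s, during which the arm holds its last target.

## Working session

There is one attempt and no reset: what is moved stays moved. The work goes in short steps, each a Python script; the robot and the scene stay as the last script left them, time stands still between calls to the robot, and variables do not carry over. Pictures are saved under pics/ and viewed, and the job is handed in when it is done.

```bash
mkdir -p pics; ls; python3 - <<'E'
from station import r
import cv2
for n in("scene","top"):
    s=r.snapshot(n); cv2.imwrite(f"pics/{n}0.png",s["frame"][:,:,::-1]); print(n,s["fx"],s["cx"],s["cy"],s["R"],s["t"])
print(r.sense())
E
```

```text
pics
scene 466.40898290956676 322.8657726763013 245.91024955824673 [[-0.13856601  0.99034629 -0.00370047]
 [ 0.53709137  0.07200771 -0.84044497]
 [-0.8320651  -0.1184446  -0.54188426]] [ 0.08041657 -0.20391173  1.53158582]
top 510.40983550445486 316.581320105487 234.57088664736435 [[-0.00181972 -0.99998129 -0.00584031]
 [-0.99842216  0.0021446  -0.05611222]
 [ 0.0561237   0.00572899 -0.99840739]] [0.02026543 0.54930215 1.10888354]
{'clock': 0.1, 'joints': array([ 6.21818517e+01,  5.25951243e+00,  7.05734758e+01,  2.88928172e-04,
        1.04268076e+02, -3.24950903e+00]), 'joint_vel': array([-0.00601753, -0.13771987, -0.0063218 ,  0.04024239, -0.04306507,
       -0.03461138]), 'joint_torque': array([ 2.44994277e-03, -4.47858202e+01, -4.07567739e+01,  7.00951531e-02,
        2.84541148e-02, -1.23406567e-04]), 'tcp_pos': array([0.24950403, 0.54572226, 0.40362701]), 'orientation': array([-1.79899114e+02, -6.00843194e-03,  1.55431426e+02]), 'contact_force': array([-0.11097661, -0.7072955 ,  0.58883715]), 'torque': array([-0.04391006, -0.03130845,  0.01549743]), 'opening': 0.08790540367985811}
```

View pics/scene0.png

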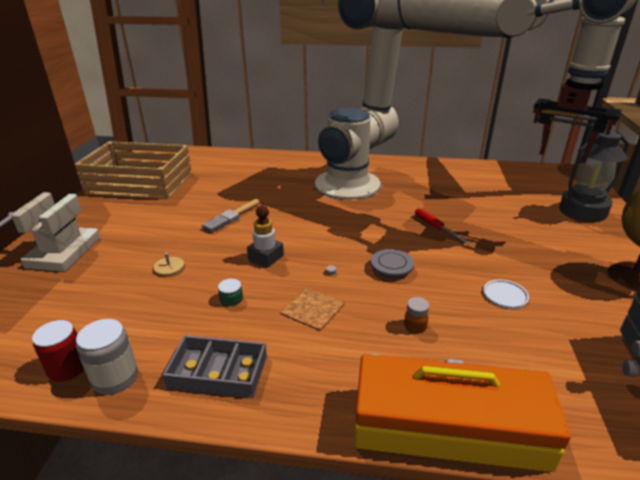

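View pics/top0.png

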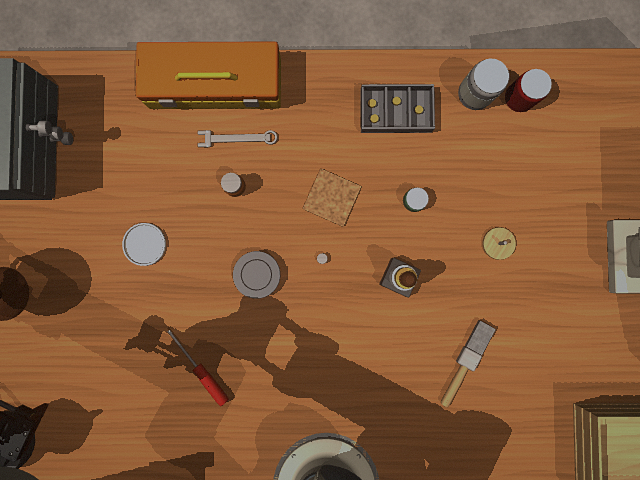

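The top view shows the lamp near (405,277), dish (145,244), turntable (257,273), mat (332,197), pin stand (500,243), jar (231,184) and tin (416,199). I'll enlarge it for precise positions.

```bash
python3 - <<'E'
import cv2,numpy as np
t=cv2.imread("pics/top0.png"); s=cv2.imread("pics/scene0.png")
def crop(im,c,w=50,k=6):
    x,y=c; p=cv2.resize(im[y-w//2:y+w//2,x-w//2:x+w//2],None,fx=k,fy=k,interpolation=cv2.INTER_CUBIC)
    if p.shape[0]: 
        for i in range(0,w,10): cv2.putText(p,str(x-w//2+i),(i*k,8),0,.3,(255,255,255),1);cv2.putText(p,str(y-w//2+i),(0,i*k+8),0,.3,(255,255,255),1);cv2.line(p,(i*k,0),(i*k,4),(255,255,255));cv2.line(p,(0,i*k),(4,i*k),(255,255,255))
    return cv2.resize(p,(260,260),interpolation=cv2.INTER_AREA)
L=[(405,277),(145,244),(257,273),(332,197),(500,243),(231,184)]
A=[crop(t,c,64,6) for c in L]
cv2.imwrite("pics/topc.png",np.vstack([np.hstack(A[:3]),np.hstack(A[3:])]))
L=[(264,237),(506,293),(392,263),(313,307),(169,262),(416,315)]
A=[crop(s,c,64,6) for c in L]
cv2.imwrite("pics/scec.png",np.vstack([np.hstack(A[:3]),np.hstack(A[3:])]))
E
```

```text
(no output)
```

View pics/topc.png

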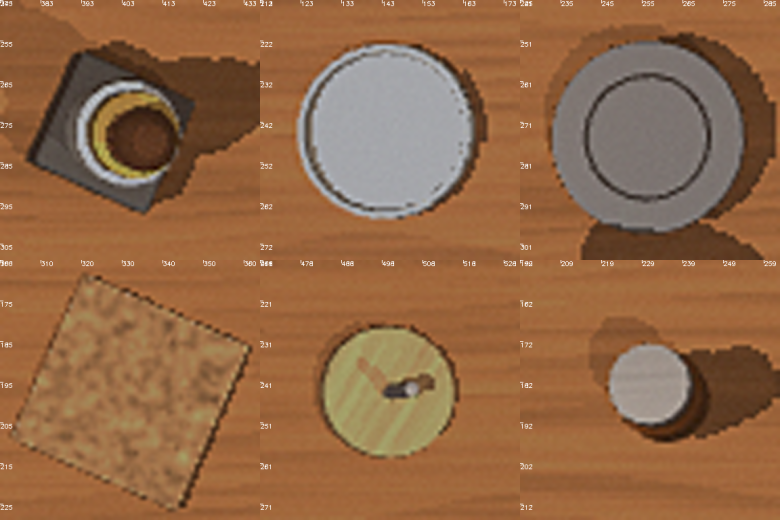

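View pics/scec.png

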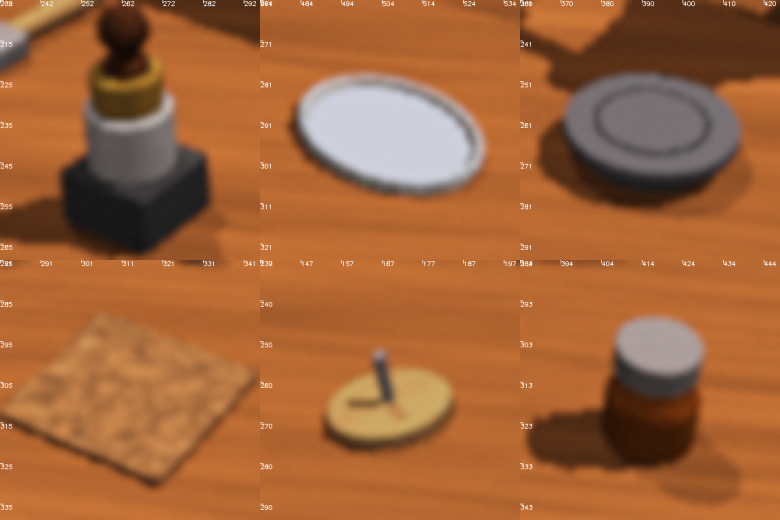

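```bash
cat > h.py <<'E'
import numpy as np,cv2
from station import r
def unproj(s,u,v,z):
    d=s["R"].T@np.array([(u-s["cx"])/s["fx"],(v-s["cy"])/s["fy"],1]); c=-s["R"].T@s["t"]
    return c+d*(z-c[2])/d[2]
def proj(s,P):
    q=np.asarray(P)@s["R"].T+s["t"]; return np.c_[q[:,0]/q[:,2]*s["fx"]+s["cx"],q[:,1]/q[:,2]*s["fy"]+s["cy"]]
def circ(x,y,z,rad):
    a=np.linspace(0,2*np.pi,60); return np.c_[x+rad*np.cos(a),y+rad*np.sin(a),0*a+z]
def sq(x,y,z,side,yaw):
    a=np.radians(yaw+45+90*np.arange(5)); return np.c_[x+side/2**.5*np.cos(a),y+side/2**.5*np.sin(a),0*a+z]
def overlay(s,curves,k=3):
    im=cv2.resize(np.ascontiguousarray(s["frame"][:,:,::-1]),None,fx=k,fy=k,interpolation=cv2.INTER_CUBIC)
    for c in curves: cv2.polylines(im,[np.round((proj(s,c)+.5)*k).astype(int)],False,(255,0,255),1)
    return im
E
python3 - <<'E'
from h import *
s=r.snapshot("top")
for n,u,v,z in [("lamp",404.75,277.8,.08),("dish",143.9,244,.008),("tt",256.5,274.7,.024),("mat",332.3,197.4,.005),("pin",499.75,243.4,.01),("jar",231,182.8,.06),("tin",416.5,198,.04)]: print(n,unproj(s,u,v,z).round(4))
for c in [(85,14),(250,88),(180,250),(10,174)]: print(unproj(s,300+c[0]/4.0625,165+c[1]/4.0625,.005))
for c in [(78,52),(194,102),(146,212),(28,158)]: print(unproj(s,373+c[0]/4.0625,245+c[1]/4.0625,.04))
E
```

```text
lamp [ 0.4559 -0.163   0.08  ]
dish [0.5296 0.4026 0.008 ]
tt [0.4616 0.1501 0.024 ]
mat [ 0.633 -0.016  0.005]
pin [ 0.5293 -0.385   0.01  ]
jar [0.6577 0.201  0.06  ]
tin [ 0.6267 -0.197   0.04  ]
[0.69823844 0.00924185 0.005     ]
[ 0.6569166  -0.08139831  0.005     ]
[ 0.56769596 -0.0424805   0.005     ]
[0.60973252 0.05061995 0.005     ]
[ 0.49765332 -0.14326038  0.04      ]
[ 0.47117909 -0.20415557  0.04      ]
[ 0.41347502 -0.17816107  0.04      ]
[ 0.44187984 -0.11635963  0.04      ]
```

```bash
cat > ov.py <<'E'
from h import *
lamp=(.456,-.162);dish=(.5296,.4026);tt=(.4616,.1501);mat=(.633,-.016);pin=(.5293,-.385)
C=[sq(*lamp,.04,.066,-23.5),sq(*lamp,0,.066,-23.5),circ(*lamp,.08,.027),circ(*lamp,.104,.022),circ(*lamp,.13,.016),
 circ(*dish,.008,.048),circ(*tt,.024,.052),circ(*tt,.024,.034),sq(*mat,.005,.1,-24.5),circ(*pin,.01,.036),np.array([[*pin,.01],[*pin,.044]]),circ(.6577,.201,.06,.024),circ(.6267,-.197,.04,.026)]
E
python3 - <<'E'
from ov import *
for n,L in (("top",[(405,277),(145,244),(257,273),(332,197),(500,243),(231,184)]),("scene",[(264,237),(506,293),(392,263),(313,307),(169,262),(416,315)])):
    s=r.snapshot(n); im=overlay(s,C,4)
    A=[im[y*4-130:y*4+130,x*4-130:x*4+130] for x,y in L]
    cv2.imwrite(f"pics/ov_{n}.png",np.vstack([np.hstack(A[:3]),np.hstack(A[3:])]))
E
```

```text
(no output)
```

View pics/ov_top.png

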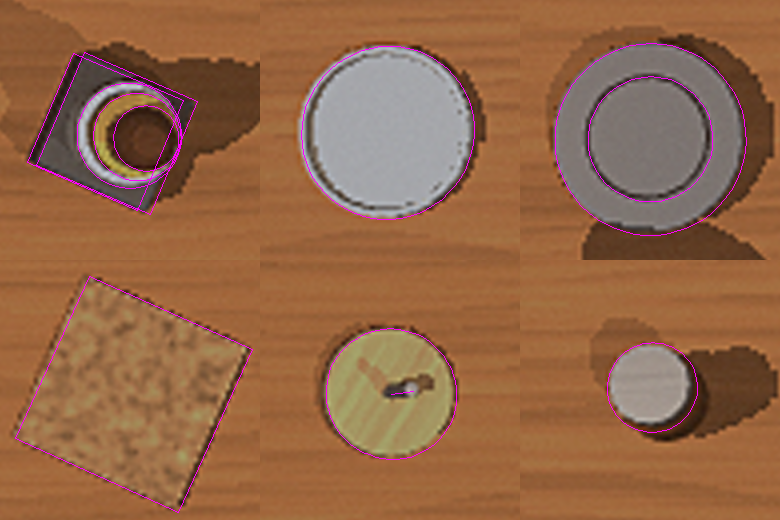

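View pics/ov_scene.png

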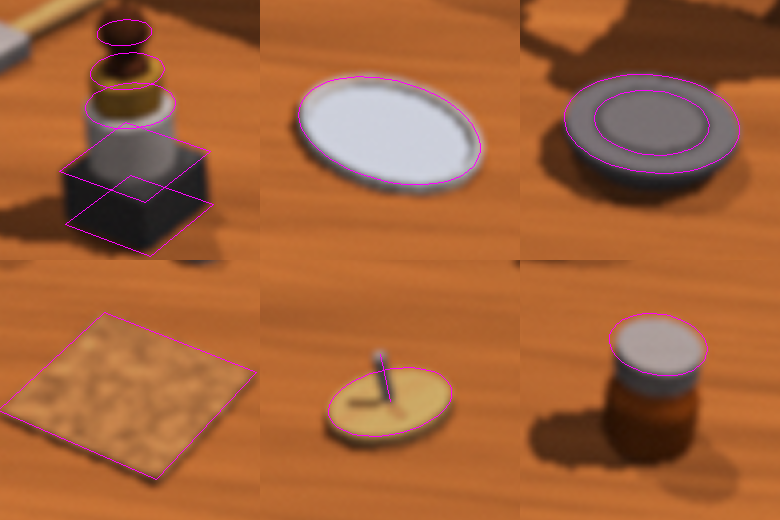

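The overlay lines match in both views to within about 1 to 2 mm. I'll move over the lamp and check with the wrist camera.

```bash
cat >> h.py <<'E'
G=.163
def pos(x,y,zg): return [x,y,zg+G]
def go(x,y,zg,yaw=66.5): r.reach(pos(x,y,zg),[180,0,yaw])
def line(x,y,zg,speed=.1,yaw=None): r.servo_line(pos(x,y,zg),None if yaw is None else [180,0,yaw],speed)
def st(m=""):
    s=r.sense(); p=s["tcp_pos"]; print(m,"t%.1f"%s["clock"],"grasp",(p-[0,0,G]).round(4),"ori",s["orientation"].round(2),"F",s["contact_force"].round(2),"open %.4f"%s["opening"]); return s
E
python3 - <<'E'
from ov import *
go(*lamp,.25); st()
s=r.snapshot("wrist"); im=overlay(s,C,1); cv2.imwrite("pics/w1.png",im)
E
```

```text
t2.9 grasp [ 0.4563 -0.1614  0.25  ] ori [-1.7999e+02 -1.0000e-02  6.6570e+01] F [ 0.54 -0.28  0.05] open 0.0879
```

View pics/w1.png

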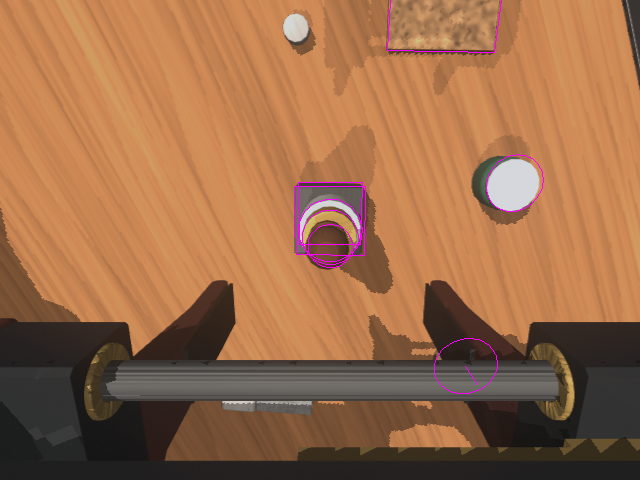

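The wrist view agrees: the foot outline at (330,220) is on the block, and the jaws are square to it. Next is the finial.

```bash
python3 - <<'E'
from ov import *
line(*lamp,.131,.08); st("down")
cv2.imwrite("pics/w2.png",r.snapshot("wrist")["frame"][:,:,::-1])
r.grab(15); r.wait(.2); st("grab")
line(*lamp,.26,.1); st("up")
cv2.imwrite("pics/w3.png",r.snapshot("wrist")["frame"][:,:,::-1])
cv2.imwrite("pics/s3.png",r.snapshot("scene")["frame"][100:340,100:420,::-1])
a,b=[cv2.resize(cv2.imread(f"pics/{n}.png"),(400,300)) for n in("w3","s3")]
cv2.imwrite("pics/v3.png",np.hstack([a,b]))
E
```

```text
down t4.5 grasp [ 0.4561 -0.162   0.1316] ori [179.94   0.    66.5 ] F [ 0.03  0.39 -1.25] open 0.0880
grab t5.7 grasp [ 0.456 -0.162  0.131] ori [-179.99   -0.     66.5 ] F [-1.4   0.56 -0.24] open 0.0301
up t7.2 grasp [ 0.456  -0.162   0.2591] ori [-179.92    0.     66.5 ] F [ 0.1   0.35 -1.28] open 0.0304
```

View pics/v3.png

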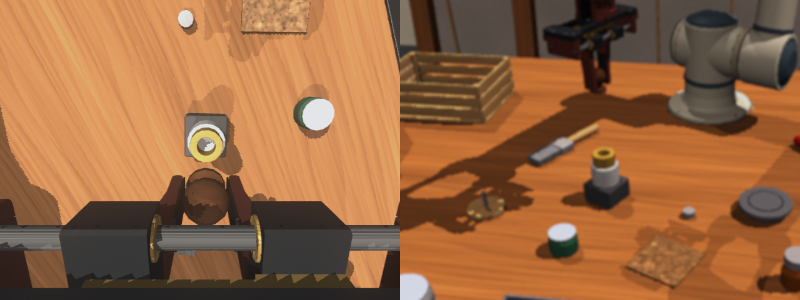

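```bash
python3 - <<'E'
from ov import *
go(*dish,.15); st()
w=r.snapshot("wrist")["frame"][:,:,::-1]; s=r.snapshot("scene"); u,v=proj(s,[[*dish,.14]])[0].astype(int)
c=s["frame"][v-50:v+70,u-60:u+60,::-1]
cv2.imwrite("pics/v4.png",np.hstack([cv2.resize(w,(440,400)),cv2.resize(c,(360,400))]))
E
```

```text
t9.3 grasp [0.5302 0.4016 0.1506] ori [ 1.7996e+02 -2.0000e-02  6.6410e+01] F [-0.88 -0.31 -0.7 ] open 0.0297
```

View pics/v4.png

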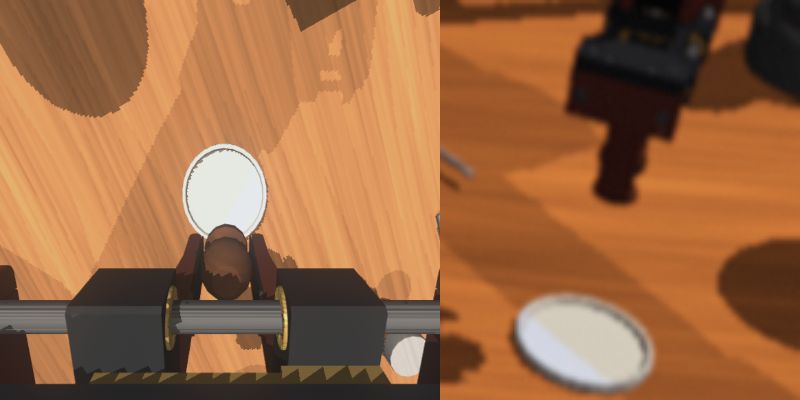

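The finial hangs upright. I'll lower it with contact watching.

```bash
cat >> h.py <<'E'
def setdown(x,y,z0,zmin,thr=3.,step=.001):
    "from z0 down in small steps until the upward force rises by thr"
    line(x,y,z0,.08); r.wait(.2)
    f0=np.mean([r.sense()["contact_force"][2] for _ in range(1)]); z=z0
    while z>zmin:
        z-=step; line(x,y,z,.02); r.wait(.05); f=r.sense()["contact_force"][2]
        if f-f0>thr: break
    print("touch z %.4f df %.2f"%(z,f-f0)); r.wait(.15); st("pre-release")
    r.let_go(); r.wait(.3); st("released")
E
python3 - <<'E'
from ov import *
setdown(*dish,.034,.0295)
cv2.imwrite("pics/a.png",r.snapshot("wrist")["frame"][:,:,::-1])
line(*dish,.12,.1); st()
go(*dish,.2)
w=r.snapshot("wrist")["frame"][:,:,::-1]; s=r.snapshot("scene"); u,v=proj(s,[[*dish,.02]])[0].astype(int)
c=s["frame"][v-40:v+40,u-40:u+40,::-1]
cv2.imwrite("pics/v5.png",np.hstack([cv2.resize(w,(440,400)),cv2.resize(c,(360,400))]))
E
```

```text
touch z 0.0300 df 6.74
pre-release t12.6 grasp [0.5296 0.4026 0.031 ] ori [ 1.7998e+02 -4.0000e-02  6.6500e+01] F [-2.62 -1.12  5.55] open 0.0301
released t13.9 grasp [0.5296 0.4026 0.03  ] ori [-180.     0.    66.5] F [-0.22 -0.16 -0.28] open 0.0875
 t15.0 grasp [0.5295 0.4025 0.1188] ori [-1.7994e+02  9.0000e-02  6.6500e+01] F [-0.15  0.02 -0.06] open 0.0875
```

View pics/v5.png

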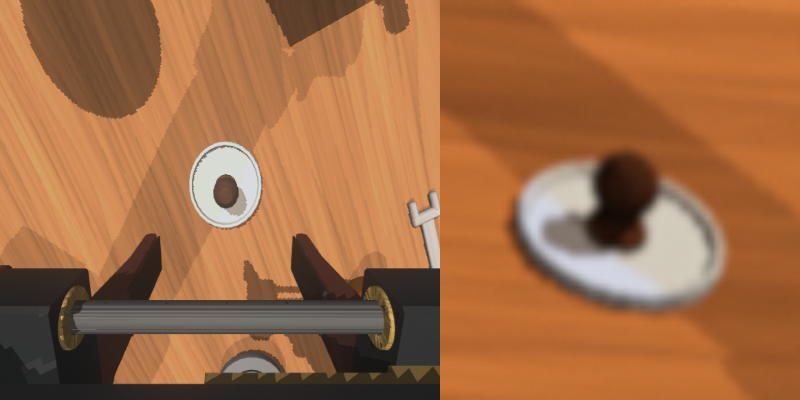

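The finial stands upright near the dish centre. Now the collar: look at the stack first.

```bash
python3 - <<'E'
from ov import *
go(*lamp,.25); r.wait(.2); st()
s=r.snapshot("wrist"); im=overlay(s,[sq(*lamp,.04,.066,-23.5),circ(*lamp,.08,.027),circ(*lamp,.104,.022),circ(*lamp,.104,.012)],4)
u,v=proj(s,[[*lamp,.08]])[0].astype(int)*4
cv2.imwrite("pics/v6.png",im[v-250:v+250,u-250:u+250])
s=r.snapshot("top"); im=overlay(s,[sq(*lamp,.04,.066,-23.5),circ(*lamp,.08,.027)],4)
E
```

```text
t17.8 grasp [ 0.4563 -0.1615  0.2499] ori [-179.99   -0.     66.56] F [ 0.05 -0.51 -0.23] open 0.0876
```

View pics/v6.png

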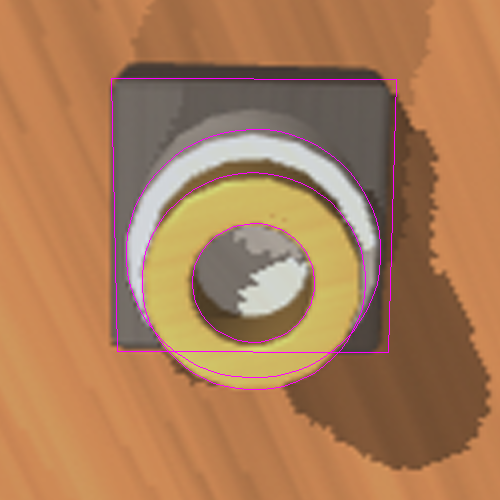

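The stack is where I modelled it, to about 1 mm. I'll take the collar with the fingertips at 84 mm, 4 mm above the drum's ledge.

```bash
python3 - <<'E'
from ov import *
line(*lamp,.14,.12); line(*lamp,.103,.05); r.wait(.2); st("down")
r.grab(20); r.wait(.2); s=st("grab")
line(*lamp,.18,.08); line(*lamp,.25,.12); st("up")
go(*pin,.18); r.wait(.2); s=st("pin")
w=r.snapshot("wrist"); 
cv2.imwrite("pics/v7.png",cv2.resize(overlay(w,[circ(*pin,.01,.036),np.array([[*pin,.01],[*pin,.044]])],2),(800,600)))
E
```

```text
down t20.0 grasp [ 0.4561 -0.162   0.1034] ori [179.96   0.    66.5 ] F [ 0.33 -0.16 -0.59] open 0.0881
grab t21.0 grasp [ 0.456 -0.162  0.103] ori [180.    0.   66.5] F [ 0.63 -0.42  0.04] open 0.0426
up t22.8 grasp [ 0.456  -0.162   0.2492] ori [-179.94    0.     66.5 ] F [ 0.73 -0.53 -0.91] open 0.0424
pin t24.0 grasp [ 0.5295 -0.3837  0.1817] ori [1.7987e+02 2.0000e-02 6.6590e+01] F [ 0.16 -0.04 -1.26] open 0.0431
```

View pics/v7.png

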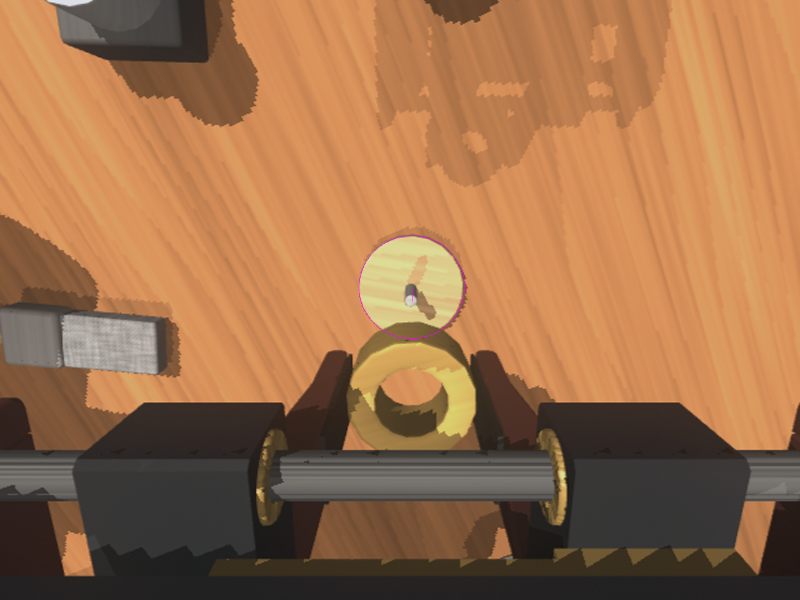

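The collar is held squarely and the pin stand at (411,290) lies under my overlay. Lowering it.

```bash
python3 - <<'E'
from ov import *
line(*pin,.08,.1); r.wait(.2); st("above pin")
setdown(*pin,.037,.0315)
line(*pin,.09,.06); go(*pin,.2); r.wait(.2)
w=r.snapshot("wrist"); im=overlay(w,[circ(*pin,.034,.022),circ(*pin,.01,.036)],1)
s=r.snapshot("scene"); u,v=proj(s,[[*pin,.02]])[0].astype(int)
c=s["frame"][v-40:v+40,u-40:u+40,::-1]
cv2.imwrite("pics/v8.png",np.hstack([im[100:400,120:520],cv2.resize(c,(400,300))]))
E
```

```text
above pin t25.4 grasp [ 0.5294 -0.3851  0.0809] ori [1.7992e+02 2.0000e-02 6.6500e+01] F [ 0.19 -0.65 -0.99] open 0.0430
touch z 0.0320 df 5.91
pre-release t27.9 grasp [ 0.5293 -0.385   0.033 ] ori [1.7997e+02 1.0000e-02 6.6500e+01] F [-2.34  2.45  5.64] open 0.0429
released t29.1 grasp [ 0.5293 -0.385   0.032 ] ori [180.    0.   66.5] F [-0.1   0.27 -0.08] open 0.0882
```

View pics/v8.png

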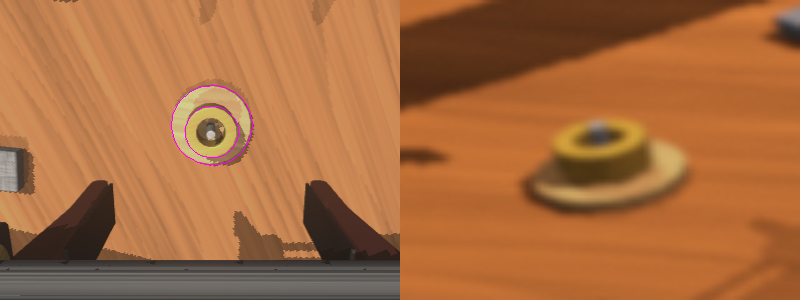

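The collar is flat on the base with the pin through it. Now the drum.

```bash
python3 - <<'E'
from ov import *
go(*lamp,.2); r.wait(.2)
s=r.snapshot("wrist"); im=overlay(s,[sq(*lamp,.04,.066,-23.5),circ(*lamp,.08,.027)],4)
u,v=proj(s,[[*lamp,.06]])[0].astype(int)*4
a=im[v-250:v+250,u-250:u+250]
line(*lamp,.11,.12); line(*lamp,.064,.05); r.wait(.2); st("down")
r.grab(30); r.wait(.2); s=st("grab")
line(*lamp,.12,.06); line(*lamp,.2,.12); st("up")
go(*tt,.2); r.wait(.2); s=st("tt")
w=r.snapshot("wrist"); 
b=overlay(w,[circ(*tt,.024,.034),circ(*tt,.024,.052)],1)
cv2.imwrite("pics/v9.png",np.hstack([cv2.resize(a,(400,400)),cv2.resize(b,(400,400))]))
E
```

```text
down t34.4 grasp [ 0.4561 -0.1621  0.0644] ori [179.96   0.    66.5 ] F [-0.77  0.2  -0.7 ] open 0.0876
grab t35.2 grasp [ 0.456 -0.162  0.064] ori [180.   -0.   66.5] F [ 0.23 -0.34 -0.11] open 0.0533
up t37.1 grasp [ 0.4559 -0.162   0.199 ] ori [-179.92    0.     66.5 ] F [-0.03  0.37 -1.77] open 0.0535
tt t38.5 grasp [0.4619 0.1491 0.2   ] ori [1.7999e+02 1.0000e-02 6.6390e+01] F [-0.08 -0.1  -2.42] open 0.0534
```

View pics/v9.png

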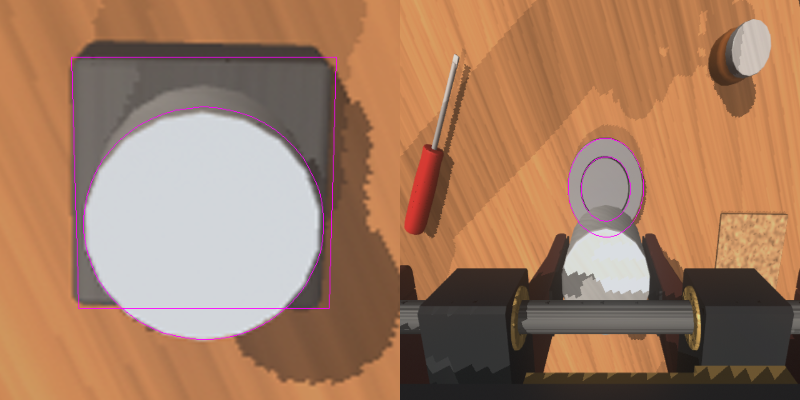

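The drum is held upright, and the turntable at (606,188) matches the overlay. Lowering it, then looking at the foot.

```bash
python3 - <<'E'
from ov import *
line(*tt,.09,.1)
setdown(*tt,.052,.0465)
line(*tt,.12,.06); go(*tt,.2); r.wait(.2)
w=r.snapshot("wrist"); a=overlay(w,[circ(*tt,.064,.027),circ(*tt,.024,.034)],1)
go(*lamp,.15); r.wait(.2)
s=r.snapshot("wrist"); im=overlay(s,[sq(*lamp,.04,.066,-23.5)],4)
u,v=proj(s,[[*lamp,.04]])[0].astype(int)*4
b=im[max(0,v-250):v+250,u-250:u+250]; print(b.shape)
cv2.imwrite("pics/v10.png",np.hstack([cv2.resize(a,(400,300)),cv2.resize(b,(300,300))]))
E
```

```text
touch z 0.0470 df 7.41
pre-release t42.3 grasp [0.4616 0.1501 0.048 ] ori [ 1.7998e+02 -1.0000e-02  6.6500e+01] F [-4.29 -0.39  5.22] open 0.0531
released t43.3 grasp [0.4616 0.1501 0.047 ] ori [180.   -0.   66.5] F [-0.56 -0.42 -0.63] open 0.0877
(500, 500, 3)
```

View pics/v10.png

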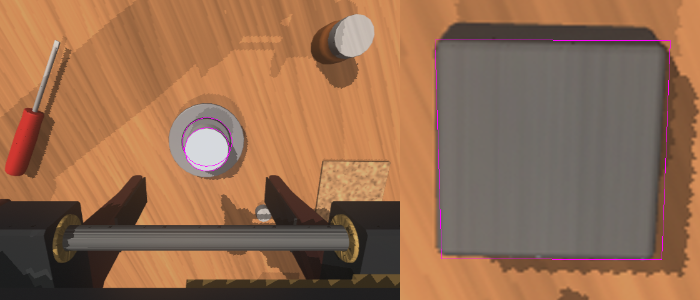

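The drum is centred on the drawn circle, and the foot's outline is still within 1 mm. Now the foot.

```bash
python3 - <<'E'
from ov import *
line(*lamp,.07,.12); line(*lamp,.025,.05); r.wait(.2); st("down")
r.grab(50); r.wait(.3); st("grab")
line(*lamp,.06,.05); st("lift"); line(*lamp,.17,.12)
go(*mat,.17,65.5); r.wait(.3); st("mat")
w=r.snapshot("wrist"); 
b=overlay(w,[sq(*mat,.005,.1,-24.5),sq(*mat,.005,.066,-24.5)],1)
cv2.imwrite("pics/v11.png",b)
E
```

```text
down t48.8 grasp [ 0.4561 -0.162   0.0254] ori [179.96  -0.    66.5 ] F [-0.81 -0.62  0.3 ] open 0.0877
grab t49.6 grasp [ 0.4559 -0.162   0.025 ] ori [-179.98    0.     66.5 ] F [-0.45  0.19  0.44] open 0.0654
lift t50.4 grasp [ 0.4559 -0.162   0.0597] ori [-179.97    0.     66.5 ] F [ 0.54  0.05 -5.51] open 0.0661
mat t52.7 grasp [ 0.6325 -0.017   0.1707] ori [ 1.7995e+02 -1.0000e-02  6.5410e+01] F [ 0.24 -0.15 -6.41] open 0.0659
```

View pics/v11.png

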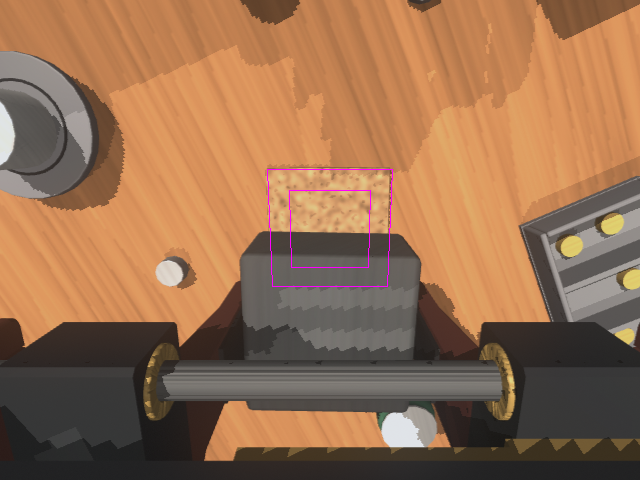

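The foot hangs square to the mat outline (267–392, 168–287). Setting it down.

```bash
python3 - <<'E'
from ov import *
line(*mat,.07,.1,65.5)
setdown(*mat,.034,.0285,4)
line(*mat,.1,.06); go(*mat,.2,65.5); r.wait(.2)
w=r.snapshot("wrist"); a=overlay(w,[sq(*mat,.045,.066,-24.5),sq(*mat,.005,.1,-24.5)],1)
go(.36,0.02,.3,65.5); r.wait(.3); st("end")
t=r.snapshot("top"); b=overlay(t,[sq(*mat,.045,.066,-24.5),sq(*mat,.005,.1,-24.5),circ(*tt,.064,.027),circ(*pin,.034,.022),circ(*dish,.03,.016),circ(.6577,.201,.06,.024),circ(.6267,-.197,.04,.026)],2)[200:680,160:1160]
s=r.snapshot("scene")["frame"][180:360,100:560,::-1]
cv2.imwrite("pics/v12.png",np.vstack([np.hstack([cv2.resize(a,(360,270)),cv2.resize(s,(440,270))]),cv2.resize(b,(800,330))[:, :]]))
E
```

```text
touch z 0.0290 df 9.41
pre-release t56.4 grasp [ 0.633  -0.016   0.0301] ori [ 1.7997e+02 -1.0000e-02  6.5500e+01] F [-4.73  0.68  6.  ] open 0.0658
released t57.2 grasp [ 0.633 -0.016  0.029] ori [180.   -0.   65.5] F [ 0.32 -0.39 -0.08] open 0.0878
end t60.7 grasp [0.3606 0.0199 0.2995] ori [-1.7992e+02  3.0000e-02  6.5490e+01] F [0.06 0.11 0.29] open 0.0878
```

View pics/v12.png

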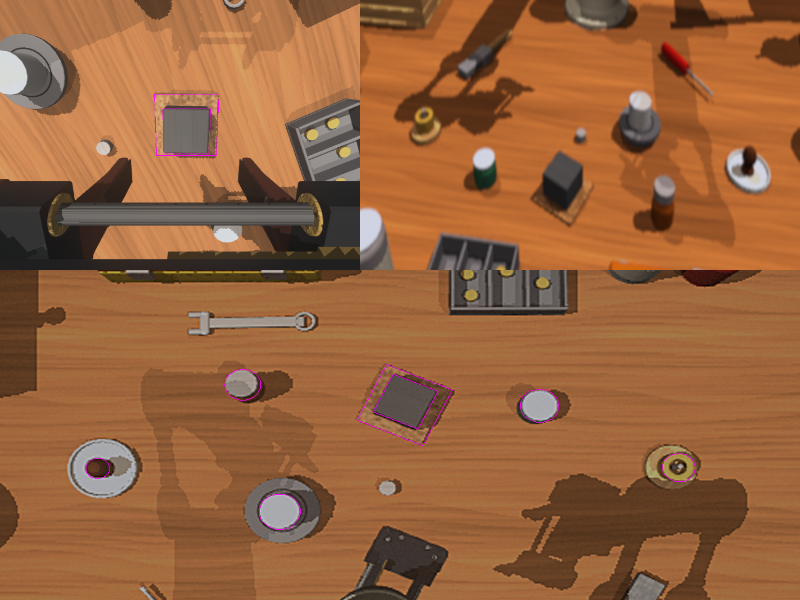

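All four parts look placed. I'll measure the finial more closely, since it sits slightly to one side of its overlay.

```bash
python3 - <<'E'
from ov import *
t=r.snapshot("top"); a=overlay(t,[circ(*dish,.03,.016),circ(*dish,.008,.048)],6); u,v=proj(t,[[*dish,.02]])[0].astype(int)*6
f=t["frame"].sum(2)[222:268,122:166]; f2=np.where(f<260)
print(unproj(t,122+f2[1].mean(),222+f2[0].mean(),.026),len(f2[0]))
s=r.snapshot("scene"); b=overlay(s,[circ(*dish,.03,.016)],6); p,q=proj(s,[[*dish,.02]])[0].astype(int)*6
cv2.imwrite("pics/v13.png",np.hstack([a[v-190:v+190,u-190:u+190],b[q-190:q+190,p-190:p+190]]))
E
```

```text
[0.53208959 0.39414817 0.026     ] 347
```

View pics/v13.png

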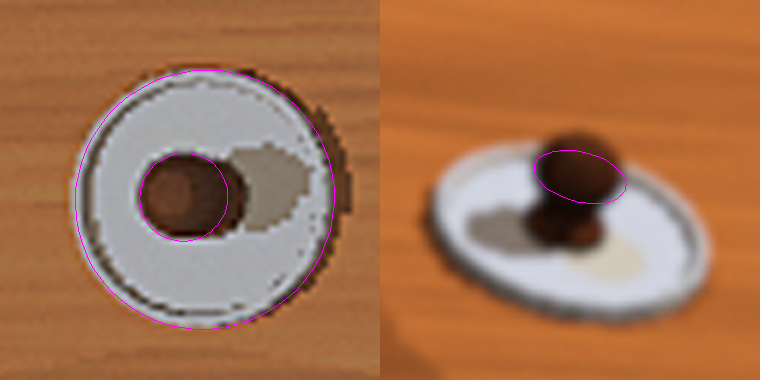

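The ball matches its circle, and the finial's foot shows where perspective puts it for an upright piece on centre. Handing in.

```bash
python3 - <<'E'
from h import *
r.hand_in(); st()
E
```

```text
the job is handed in; nothing more can be done
the job is handed in; nothing more can be done
```

I took the lamp apart from the top and handed the job in at about 61 s of the 120 s allowed. No verdict is reported, so what follows rests on my own last checks.

- **Handling:** each piece was lowered until the wrist force showed touchdown (6–9 N), then let go before the next move. Nothing was dropped.
- **Finial:** upright in the dish. The ball matches my computed position to within about 1–2 mm.
- **Collar:** flat on its wooden base, with the pin through the hole.
- **Drum:** centred on the turntable's drawn circle.
- **Foot:** flat in the middle of the mat and square with it to about 1–2°.
- **Tin and jar:** both were still at their starting positions in the last overhead picture.
- **Robot:** the arm was parked clear with the gripper open, and the measured outside force was about zero.

One number disagreed. A rough measurement of the finial by dark pixels came out about 9 mm off centre. Those pixels included the finial's own foot and shadow, and a closer overlay showed it on centre.

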